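# Post the blue glass offcut into the cullet box

## Task

Take the cobalt-blue glass offcut out of the rack and feed it, standing upright, down through the slot in the lid of the grey scrap-glass box, letting go only once its lower edge is in the slot, so that it ends up wholly inside the box. Leave the amber and the green offcut standing in the rack.

Things in the scene. Friction and masses are not known exactly. Their poses are not given: they have to be found in the camera images.
- blue_center (a point): centre (half-way up) of the cobalt-blue glass offcut, the piece to post: an opaque flat plate 8 mm thick (its x axis), 58 mm wide (y), 110 mm tall (z, up), about 0.13 kg. It stands loose in a dark steel rack, its foot 6 mm above the bench and its lowest 28 mm in a groove 11 mm wide (rack top 34 mm above the bench); it lifts straight out. Above that both faces are free.
- amber_center (a point): centre of the amber offcut, a bystander of the same size, axes and stance as the blue one, in the same rack. The rack (base 75 x 250 mm) holds the three in one row, in any order, 80 mm apart centre to centre along their widths.
- green_center (a point): centre of the green offcut, a bystander of the same size, axes and stance as the blue one, in the same rack.
- slot (a point): middle of the slot in the scrap-glass box's lid, at the lid's top face, 150 mm above the bench. Slot: 74 mm along its y axis, 16 mm along x; z up. Red lips round it flare to a mouth 100 x 40 mm, 13 mm above the lid. Fixed grey box, clear far wall, 160 (x) x 180 (y) mm, floor 145 mm below the lid's top: a piece let go in the slot slides down inside by itself.
Things that resemble listed ones, but are neither listed nor needed, are in the scene too. There is more than one size of the part that bears blue_center; the job needs the smallest. There is more than one size of the part that bears green_center; the job needs the larger.

How it is judged:
By the outcome, as a careful person would: the job done as asked, in the order asked, and still so for the second after the job is handed in, with the robot touching nothing.
It also fails if it takes over 42 s, if anything falls off the work surface, if the arm or the gripper's body presses on something with over 40 N, if the wrist force passes 120 N, or if a joint passes its speed limit or range.

## Robot

A 7-joint arm with a two-finger parallel gripper is mounted at the origin on the work surface. World frame = base frame: x ahead of the robot, y to its left, z up, the work surface at z = 0. Lengths are in m, angles in rad, forces in N, time in s.
With the tool pointing down it reaches from about 0.425 to 0.875 m from the base axis. Payload 4.7 kg.
Tool frame: the origin (TCP) lies at the very end of the fingers, on their centre line; the grasp point (between the pads) lies behind it (ctrl.tcp_to_grasp is the y of the grasp point in the tool frame, in m); y points along the fingers, x is the direction in which the jaws open and shut, and the axes are right-handed (so a half turn about y gives the same grasp; the last joint's range is limited). The gripper opens to 87 mm and grips with 3 to 60 N. Pads are 19 mm wide; open, the fingers measure 117 mm over their backs; the gripper's body (75 mm by 190 mm) begins 51 mm behind the grasp point.
Start: joints at [-1.113, 0.321, -0.07, 1.45, 0.023, 1.371, -0.057], TCP at [0.279, 0.587, 0.223] pointing down, gripper open.
Joint ranges: [-2.86, 2.86], [-0.3, 2.09], [-1.38, 1.24], [0.06, 2.45], [-1.56, 4.7], [0.09, 2.05], [-2.69, 2.69]. Speed limits (rad/s): [2.57, 2.57, 3.14, 3.14, 3.14, 3.14, 3.14].

## Interface

Orientations are given as a rotation vector (axis times angle).
In Python, from bench import ctrl, get_image, workorder gives the robot as it stands.
- The arm moves only by the tool drive_tool, never from a script. Its argument "increments" is text: rows parted by semicolons, each of 5 numbers parted by spaces: the shift along the tool's x, y, z in mm, then the turn about the tool's y in degrees, then the closure in counts, from 0 (fully open) to 255 (shut). In form: tx ty tz yaw fingers; .... A call has 1 to 20 rows; each row shifts and turns the commanded pose from where the row before left it, along the tool's axes as they then stand; what a row does not reach is not made up. A row lasts 1/8 s, in which the tool goes at most 62.5 mm and 10.7 degrees, less where a joint would pass 70% of its speed; a pose out of reach is approached as far as the arm can. A call is refused whole if a number of a shift passes 62.5 or a number of a turn 10.7, either way. A call with a gripper value outside its range is refused whole. The fingers move at their own pace and stop on an object; "squeeze" is the grip in N (left out, the last holds). Time passes only in rows, so rows that do not move let the fingers close. It gives the time, the measured TCP pose, the force and the opening at its end, in the units of the state.
- ctrl.get_state(): the state, without advancing time (a new reading comes with each control period).
- get_image(name): name is "scene" or "top" or "wrist"; returns a dict with "img" (480x640x3 uint8, red, green, blue), "mtx" (3x3 intrinsics, pixels), "k1" (the pictures are not rectified: a ray, as slopes to the right and down, at radius r is drawn at 1 + k1 r^2 times it, then the intrinsics apply), "camera_from_world" (4x4, takes a point from world to camera coordinates). Camera axes: x right, y up, looking along -z (the intrinsics and any distortion apply to the point x, -y, -z); pixel columns grow to the right and rows downward; lengths in m; the calibration is good to about 2 mm. A picture is of the moment at which its call begins. There is no depth.
- workorder.close_job(): hands the job in, once; it reports no verdict.
The state is a dict: "time": time; "joint_positions": joint angles; "qd": joint speeds; "joint_torque": joint torques, N m; "position": TCP position; "tool_rot": TCP orientation; "ft_force": force on the tool from outside, world axes, zero at the start; "torque": the same for the moment, N m; "grip_width": opening from 0.0 (shut) to 1.0 (fully open).
Only numpy, scipy, OpenCV 4.12 (cv2) and the standard library are available. Lean on these libraries where they do the work, as an engineer would, in place of code of your own. Each camera call takes 0.05 s, during which the arm holds its last target.

## Working session

There is one attempt and no reset: what is moved stays moved. The work goes in short steps, Python scripts to look and compute and a tool call to move; the robot and the scene stay as the last step left them, time stands still between calls to the robot, and variables do not carry over. Pictures are saved under pics/ and viewed, and the job is handed in when it is done.

Besides the shell and the picture viewer there is one more tool, called after "Call:" as a command line: name --argument value ..., lists and objects as JSON in quotes. drive_tool: Moves the arm, as the interface text tells. Its arguments: {"type":"object","properties":{"increments":{"type":"string"},"squeeze":{"type":"number"}},"required":["increments"]}

```bash
mkdir -p pics; ls; python3 - <<'E'
from bench import ctrl, get_image
import cv2,numpy as np,pickle
print(ctrl.tcp_to_grasp)
s=ctrl.get_state();print(s)
for n in ("scene","top","wrist"):
    d=get_image(n);pickle.dump(d,open(f"pics/{n}0.pkl","wb"))
    cv2.imwrite(f"pics/{n}0.png",d["img"][:,:,::-1]);print(n,d["mtx"],d["k1"],d["camera_from_world"])
E
```

```text
pics
-0.0187
{'time': 0.0, 'joint_positions': array([-1.11287908,  0.32178784, -0.07008287,  1.4516695 ,  0.02260292,
        1.37079599, -0.05695748]), 'qd': array([-8.28614524e-04,  1.41384495e-05,  1.03875792e-03, -1.81761133e-03,
        1.10139388e-03, -2.55887975e-03,  1.05134825e-03]), 'joint_torque': array([-5.21105703e-04, -4.91296649e+01, -4.04354436e-01, -3.12520587e+01,
       -6.40059239e-02,  4.38279309e-02,  1.64307362e-04]), 'position': array([0.27891421, 0.58650755, 0.2214871 ]), 'tool_rot': array([-1.38818889, -0.87524416,  0.87775019]), 'ft_force': array([-1.0158098 ,  0.72873393,  0.16325762]), 'torque': array([-0.00450279,  0.01472415,  0.01268559]), 'grip_width': 0.999870459875406}
scene [[438.76360067   0.         314.4160682 ]
 [  0.         438.76360067 241.24693858]
 [  0.           0.           1.        ]] -0.11056707008739028 [[-0.18619393  0.98236464  0.01707434  0.12666356]
 [-0.72903812 -0.14978769  0.66788252  0.3039938 ]
 [ 0.6586617   0.11190783  0.74407083 -1.26043458]
 [ 0.          0.          0.          1.        ]]
top [[491.29207436   0.         321.45587924]
 [  0.         491.29207436 246.63146454]
 [  0.           0.           1.        ]] -0.015634592887937445 [[-0.01714724 -0.99982967 -0.00682637  0.01016779]
 [ 0.98608101 -0.01803993  0.16528402 -0.52622078]
 [-0.16537902 -0.00389719  0.98622238 -0.87742809]
 [ 0.          0.          0.          1.        ]]
wrist [[395.98443992   0.         318.74662541]
 [  0.         395.98443992 233.92264877]
 [  0.           0.           1.        ]] -0.0033641243261957657 [[ 0.42969186  0.90297392 -0.00173411 -0.64938287]
 [-0.86687662  0.4119754  -0.28071551  0.03322949]
 [-0.25276437  0.12212443  0.95978946 -0.39065992]
 [ 0.          0.          0.          1.        ]]
```

View pics/scene0.png

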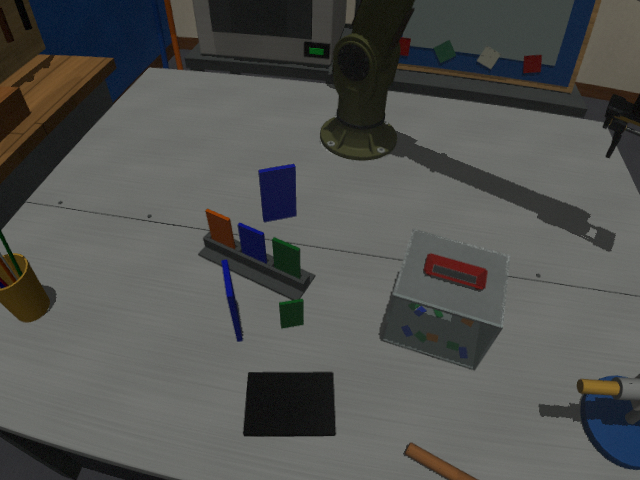

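View pics/top0.png

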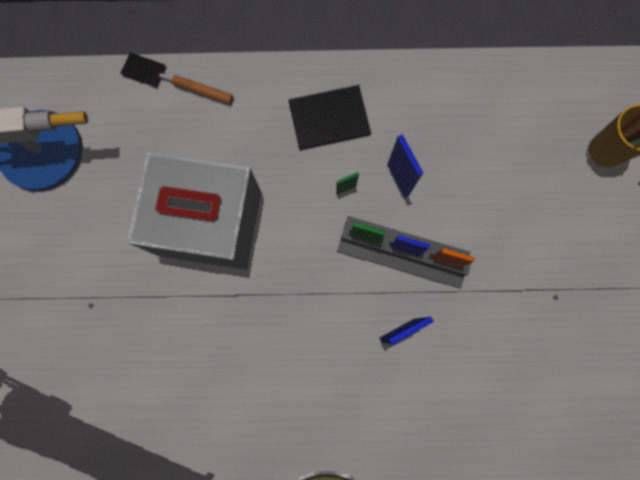

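View pics/wrist0.png

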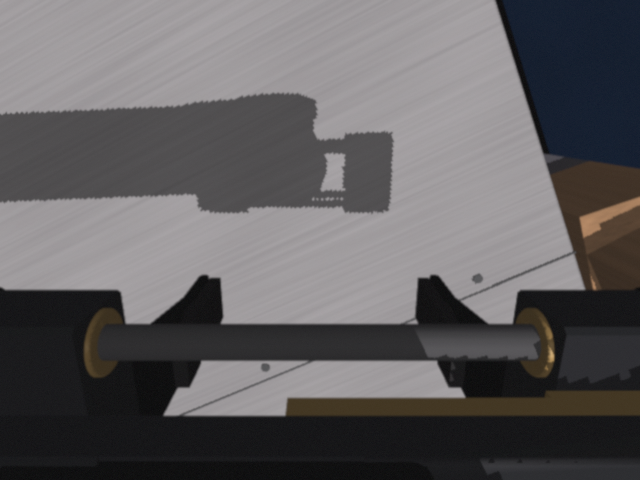

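Blue candidates in the scene picture are the rack piece (252,243), a tall one at (278,193) and a tall one at (232,300). Only the first is in the rack and smallest. I'll confirm that in enlarged crops.

```bash
python3 - <<'E'
import cv2,pickle
t=pickle.load(open("pics/top0.pkl","rb"))["img"][:,:,::-1];s=pickle.load(open("pics/scene0.pkl","rb"))["img"][:,:,::-1]
def c(i,x,y,w,h,k,n): cv2.imwrite(n,cv2.convertScaleAbs(cv2.resize(i[y:y+h,x:x+w],None,fx=k,fy=k,interpolation=cv2.INTER_CUBIC),alpha=1.6))
c(t,330,205,150,90,5,"pics/t_rack.png");c(t,120,145,150,110,5,"pics/t_box.png")
c(s,190,195,130,110,5,"pics/s_rack.png");c(s,370,225,150,110,5,"pics/s_box.png")
E
```

```text
(no output)
```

View pics/t_rack.png

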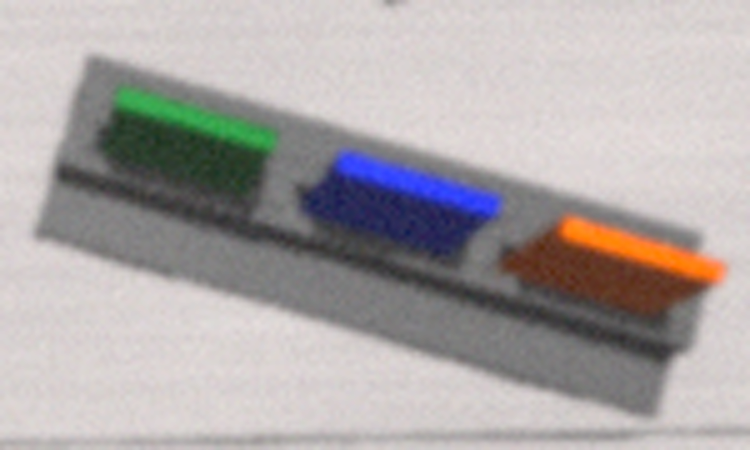

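View pics/t_box.png

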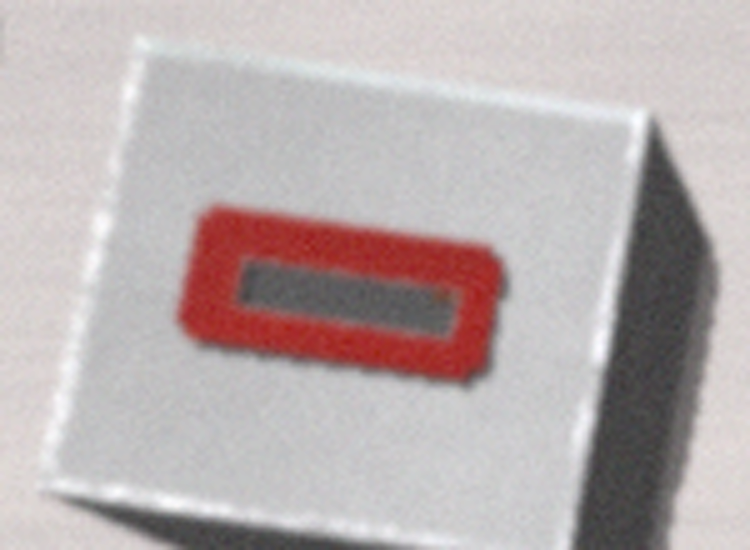

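View pics/s_rack.png

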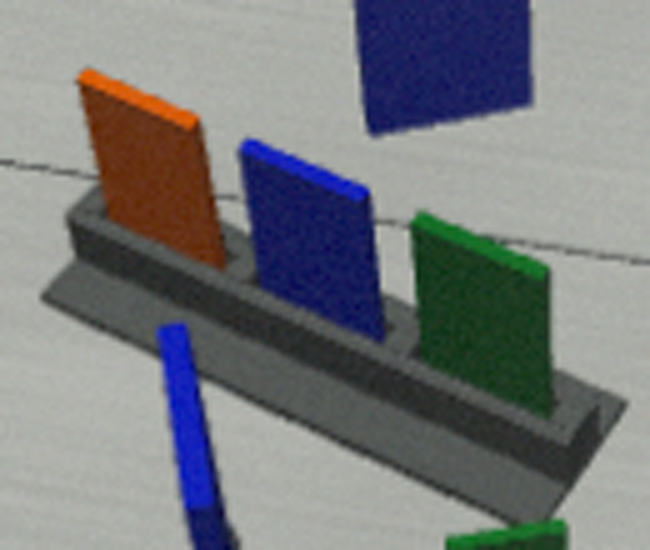

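View pics/s_box.png

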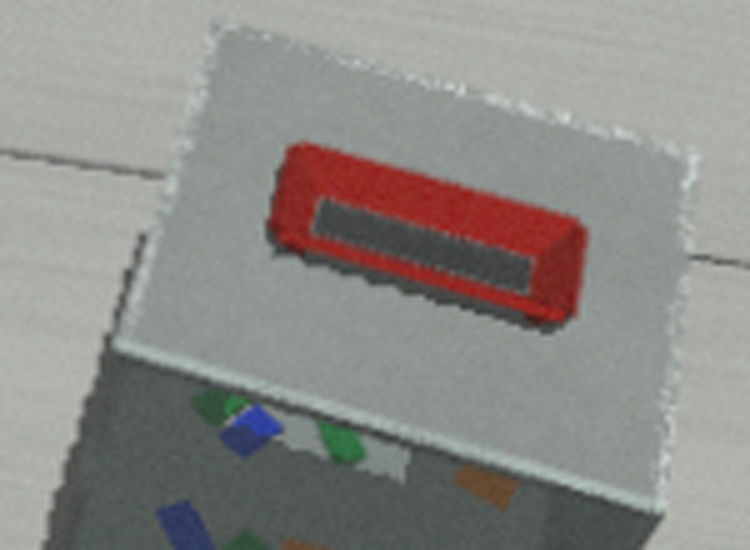

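```bash
cat > h.py <<'E'
import numpy as np,cv2,pickle
from scipy.optimize import least_squares
def proj(d,P):
    P=np.atleast_2d(P);M=d["camera_from_world"];c=P@M[:3,:3].T+M[:3,3]
    a=c[:,0]/-c[:,2];b=-c[:,1]/-c[:,2];f=1+d["k1"]*(a*a+b*b);K=d["mtx"]
    return np.c_[K[0,0]*a*f+K[0,2],K[1,1]*b*f+K[1,2]]
def load(n): return pickle.load(open(f"pics/{n}.pkl","rb"))
def crop(pts,x,y,k): return (np.array(pts,float)+.5)/k-.5+[x,y]
def rect(p,dx,dy,z):
    x,y,a=p[:3];R=np.array([[np.cos(a),-np.sin(a)],[np.sin(a),np.cos(a)]])
    q=np.array([[dx,dy],[dx,-dy],[-dx,-dy],[-dx,dy]])/2@R.T+[x,y]
    return np.c_[q,np.full(4,z)]
def fit(obs,dx,dy,z,p0):
    r=lambda p:np.concatenate([(proj(d,rect(p,dx,dy,z))-o).ravel() for d,o in obs])
    s=least_squares(r,p0);return s.x,np.abs(s.fun).max(),s.fun
E
python3 - <<'E'
from h import *
t=load("top0");s=load("scene0")
# order: (+x,+y),(+x,-y),(-x,-y),(-x,+y); top: +x up, +y left ; scene: +x down,+y right
bt=crop([(343,152),(500,197),(496,217),(335,173)],330,205,5)
bs=crop([(368,200),(241,154),(245,140),(370,187)],190,195,5)
st=crop([(243,262),(460,291),(455,335),(238,305)],120,145,5)
ss=crop([(530,293),(312,236),(318,197),(533,257)],370,225,5)
for nm,a,b,dx,dy,z,p0 in(("blue",bt,bs,.008,.058,.116,(.5,-.2,0)),("slot",st,ss,.016,.074,.15,(.6,.3,0))):
    for o in ([(t,a)],[(s,b)],[(t,a),(s,b)]):
        p,m,f=fit(o,dx,dy,z,p0);print(nm,p.round(4),np.degrees(p[2]).round(1),m.round(2))
gt=crop([(120,87),(277,131),(272,151),(112,108)],330,205,5);print("green",fit([(t,gt)],.008,.058,.116,(.5,-.1,0))[:2])
at=crop([(568,215),(727,263),(721,285),(560,238)],330,205,5);print("amb",fit([(t,at)],.008,.058,.116,(.5,-.3,0))[:2])
# tool axes
from scipy.spatial.transform import Rotation as R
from bench import ctrl
st_=ctrl.get_state();print(R.from_rotvec(st_["tool_rot"]).as_matrix().round(3),st_["position"])
E
```

```text
blue [ 0.5202 -0.1582 -0.2977] -17.1 0.59
blue [ 0.522  -0.1577 -0.2504] -14.3 1.13
blue [ 0.5208 -0.1581 -0.2807] -16.1 0.97
slot [ 0.585   0.2218 -0.1535] -8.8 0.57
slot [ 0.5847  0.2218 -0.1473] -8.4 0.58
slot [ 0.5849  0.2218 -0.1511] -8.7 0.6
green (array([ 0.54473812, -0.08186757, -0.29335556]), np.float64(0.49520940255803225))
amb (array([ 0.49594187, -0.2347109 , -0.31375428]), np.float64(0.5498853509405421))
[[ 0.429 -0.001 -0.903]
 [ 0.903 -0.001  0.429]
 [-0.002 -1.    -0.   ]] [0.27896907 0.58661319 0.22168943]
```

```bash
python3 - <<'E'
import cv2,numpy as np
from h import *
t=load("top0")["img"][:,:,::-1];s=load("scene0")["img"][:,:,::-1]
def c(i,x,y,w,h,k): return cv2.convertScaleAbs(cv2.resize(i[y:y+h,x:x+w],None,fx=k,fy=k,interpolation=cv2.INTER_CUBIC),alpha=1.6)
a=np.hstack([c(t,370,120,80,90,5),c(t,370,300,80,90,5)]);cv2.imwrite("pics/t_tall.png",a)
a=np.hstack([c(s,210,255,80,90,5),c(s,240,150,80,90,5)]);cv2.imwrite("pics/s_tall.png",a)
E
```

```text
(no output)
```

View pics/t_tall.png

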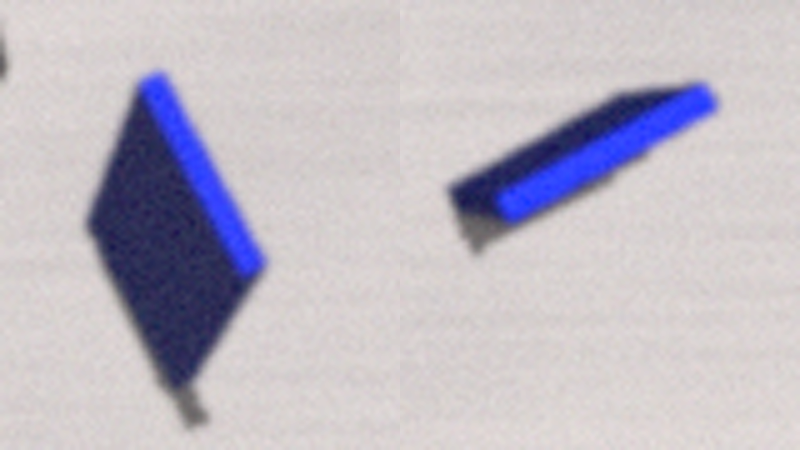

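View pics/s_tall.png

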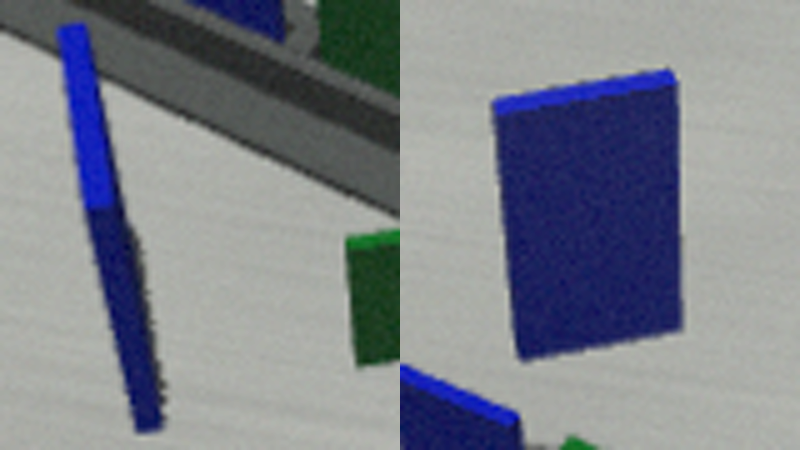

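```bash
python3 - <<'E'
from h import *
t=load("top0");s=load("scene0")
def inv(d,uv,z): return least_squares(lambda p:(proj(d,[p[0],p[1],z])-uv).ravel(),[.5,-.1]).x.round(3)
for uv in ((387.6,164.4),(406,198)): print("A",inv(t,uv,0))
for uv in ((264,222),(296.4,215.6)): print("B",inv(s,uv,0))
for h in(.12,.14,.16):print(h,inv(t,((505-400)/5+370,220/5+300),h),inv(t,(315/5+370,92/5+300),h),inv(s,(95/5+240,105/5+150),h),inv(s,(278/5+240,75/5+150),h))
u=np.array([np.cos(-.302),np.sin(-.302)]);v=np.array([-u[1],u[0]])
for p in([.3776,-.1],): pass
c=np.array([.5205,-.1582])
for uv in ((387.6,164.4),(406,198)): q=inv(t,uv,0)-c;print("A rel",q@u,q@v)
for uv in ((264,222),(296.4,215.6)): q=inv(s,uv,0)-c;print("B rel",q@u,q@v)
E
```

```text
A [ 0.7   -0.136]
A [ 0.629 -0.17 ]
B [ 0.391 -0.175]
B [ 0.355 -0.105]
0.12 [ 0.347 -0.112] [ 0.388 -0.184] [ 0.354 -0.188] [ 0.317 -0.114]
0.14 [ 0.348 -0.11 ] [ 0.388 -0.18 ] [ 0.377 -0.18 ] [ 0.342 -0.108]
0.16 [ 0.349 -0.107] [ 0.387 -0.176] [ 0.401 -0.172] [ 0.367 -0.102]
A rel 0.16477351277026925 0.074584043128178
A rel 0.10709935131052767 0.02100521242130599
B rel -0.11864245940012896 -0.0545569136543549
B rel -0.17383334689654337 0.0015676436923015619
```

Call:
drive_tool --increments "0 -4 0 10.2 0;0 -4 0 10.2 0;0 -4 0 10.2 0;0 -4 0 10.2 0;0 -4 0 10.2 0;0 -4 0 10.2 0;0 -4 0 10.2 0;0 -4 0 10.2 0;0 0 0 0 0"

```text
time: 1.27
position: [0.2791, 0.5871, 0.2546]
tool_rot: [-1.558, 0.232, -0.232]
ft_force: [0.7, -0.1, -0.0]
grip_width: 1.002
```

```bash
cat >> h.py <<'E'
def rel(xy,z,yawdeg=None):
    from bench import ctrl
    from scipy.spatial.transform import Rotation as R
    s=ctrl.get_state();M=R.from_rotvec(s["tool_rot"]).as_matrix()
    d=np.array([*xy,z])-s["position"]
    yaw=np.degrees(np.arctan2(M[1,0],M[0,0]))
    print("tool move mm",(M.T@d*1000).round(1),"yaw",yaw.round(2),"y-axis",M[:,1].round(3),s["position"].round(4),s["joint_positions"].round(2))
E
python3 -c "
from h import *
rel((.5205,-.1582),.222)"
```

```text
tool move mm [ 447.8   32.6 -642.8] yaw -16.91 y-axis [ 0. -0. -1.] [0.2791 0.5871 0.2546] [-1.26  0.31  0.11  1.41 -0.03  1.43 -1.44]
```

Call:
drive_tool --increments "24 0 -32 0 0;24 0 -32 0 0;24 0 -32 0 0;24 0 -32 0 0;24 0 -32 0 0;24 0 -32 0 0;24 0 -32 0 0;24 0 -32 0 0;24 0 -32 0 0;24 0 -32 0 0;21 0 -32 0 0;21 0 -32 0 0;21 0 -32 0 0;21 0 -32 0 0;21 0 -32 0 0;21 0 -32 0 0;21 0 -32 0 0;21 0 -32 0 0;20 0 -32 0 0;20 0 -32 0 0"

```text
time: 3.78
position: [0.5202, -0.1571, 0.2544]
tool_rot: [-1.558, 0.23, -0.23]
ft_force: [-0.4, 0.4, -0.6]
grip_width: 0.999
```

```bash
python3 - <<'E'
from h import *
from bench import get_image
rel((.5205,-.1582),.222)
d=get_image("wrist");pickle.dump(d,open("pics/wrist1.pkl","wb"))
cv2.imwrite("pics/wrist1.png",cv2.convertScaleAbs(d["img"][:,:,::-1],alpha=1.5))
rel((.5205,-.1582),.222)
a=-.302
for p in rect((.5205,-.1582,a),.008,.058,.116): print(proj(d,p))
E
```

```text
tool move mm [ 0.6 32.4 -1. ] yaw -16.78 y-axis [ 0.  0. -1.] [ 0.5202 -0.1571  0.2544] [-0.57  0.09  0.88  1.7  -0.07  1.39  0.02]
tool move mm [-1.2 32.6  5. ] yaw -17.13 y-axis [ 0.001 -0.005 -1.   ] [ 0.5202 -0.1631  0.2546] [-0.57  0.09  0.88  1.69 -0.07  1.39  0.03]
[[325.86602237 185.75051073]]
[[324.86881032 257.50002529]]
[[314.91162074 257.41609546]]
[[315.37228475 185.65818496]]
```

View pics/wrist1.png

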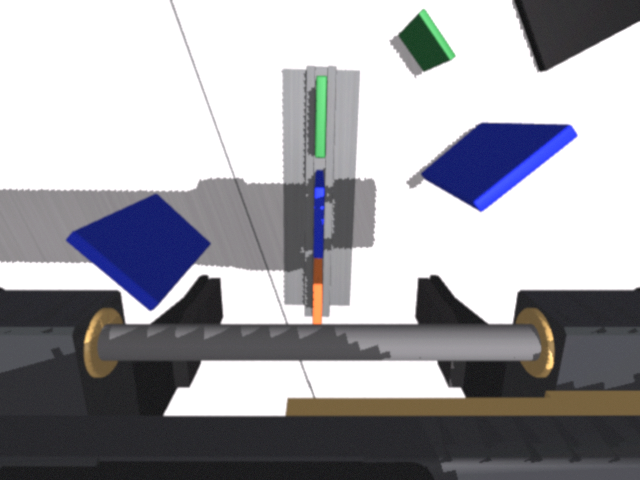

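```bash
python3 - <<'E'
from h import *
from bench import get_image
d=get_image("wrist");pickle.dump(d,open("pics/wrist2.pkl","wb"))
rel((.5205,-.1582),.222)
i=d["img"][:,:,::-1]
cv2.imwrite("pics/wrist2.png",cv2.convertScaleAbs(cv2.resize(i[60:330,260:400],None,fx=2.2*2,fy=2.2,interpolation=cv2.INTER_CUBIC),alpha=1.5))
for y in(0.0763,0,-.0763*1.0): pass
for nm,p in(("b",(.5205,-.1582,-.302)),("g",(.5447,-.0819,-.302)),("a",(.4959,-.2347,-.302))): print(nm,[tuple(((q-[260,60])*[4.4,2.2]).round(0)) for q in proj(d,rect(p,.008,.058,.116))])
E
```

```text
tool move mm [-0.  32.5  3.1] yaw -17.22 y-axis [-0.    -0.003 -1.   ] [ 0.5196 -0.1611  0.2545] [-0.57  0.09  0.88  1.7  -0.07  1.39  0.02]
b [(np.float64(276.0), np.float64(258.0)), (np.float64(275.0), np.float64(417.0)), (np.float64(231.0), np.float64(417.0)), (np.float64(230.0), np.float64(258.0))]
g [(np.float64(282.0), np.float64(7.0)), (np.float64(279.0), np.float64(193.0)), (np.float64(232.0), np.float64(193.0)), (np.float64(231.0), np.float64(7.0))]
a [(np.float64(270.0), np.float64(475.0)), (np.float64(269.0), np.float64(613.0)), (np.float64(228.0), np.float64(613.0)), (np.float64(227.0), np.float64(474.0))]
```

View pics/wrist2.png

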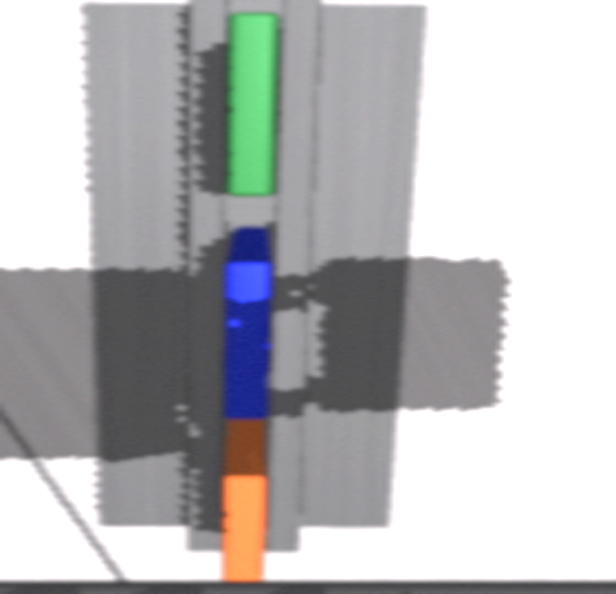

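The crop shows the rack's small blue plate at columns 224–270, rows 262–417, between green and amber. That is within about 1 px of the prediction. Descending.

Call:
drive_tool --increments "0 0 2 0 0;0 12 0 0 0;0 20 0 0 0;0 20 0 0 0;0 20 0 0 0;0 20 0 0 0;0 20 0 0 0;0 20 0 0 0;0 15 0 0 0;0 12 0 0 0;0 6 0 0 0;0 0 0 0 0;0 0 0 0 0;0 0 0 0 0" --squeeze 15

```text
time: 5.62
position: [0.5211, -0.1543, 0.0901]
tool_rot: [-1.558, 0.232, -0.234]
ft_force: [-0.1, 0.5, -0.9]
grip_width: 0.997
```

```bash
python3 - <<'E'
from h import *
from bench import get_image
rel((.520,-.1582),.085)
d=get_image("wrist");pickle.dump(d,open("pics/wrist3.pkl","wb"))
cv2.imwrite("pics/wrist3.png",cv2.convertScaleAbs(d["img"][:,:,::-1],alpha=1.8))
E
```

```text
tool move mm [ 0.1  5.1 -4.1] yaw -17.03 y-axis [ 0.001  0.    -1.   ] [ 0.5211 -0.1543  0.0901] [-0.5   0.26  0.85  1.9  -0.22  1.07  0.14]
```

View pics/wrist3.png

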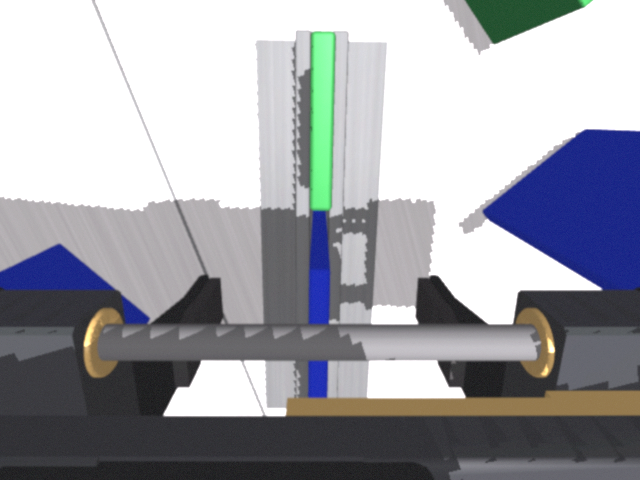

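Call:
drive_tool --increments "0 3 -2 0 0;0 2 -2 0 0;0 0 0 0 0;0 0 0 0 0;0 0 0 0 120;0 0 0 0 180;0 0 0 0 210;0 0 0 0 255;0 0 0 0 255;0 0 0 0 255;0 0 0 0 255;0 0 0 0 255" --squeeze 15

```text
time: 7.18
position: [0.5195, -0.158, 0.0846]
tool_rot: [-1.558, 0.233, -0.233]
ft_force: [-0.3, -0.4, -0.1]
grip_width: 0.171
```

```bash
python3 - <<'E'
from h import *
rel((.520,-.1582),.085)
E
```

```text
tool move mm [ 0.6 -0.4 -0. ] yaw -17.03 y-axis [ 0.  0. -1.] [ 0.5195 -0.158   0.0846] [-0.49  0.27  0.84  1.91 -0.23  1.06  0.15]
```

Still closing (0.171, about 15 mm; the plate would be about 0.09).

Call:
drive_tool --increments "0 0 0 0 255;0 0 0 0 255;0 0 0 0 255;0 0 0 0 255" --squeeze 20

```text
time: 7.68
position: [0.5195, -0.158, 0.0846]
tool_rot: [-1.558, 0.233, -0.233]
ft_force: [0.0, -0.0, 0.9]
grip_width: 0.09
```

Call:
drive_tool --increments "0 -4 0 0 255;0 -8 0 0 255;0 -8 0 0 255;0 -10 0 0 255;0 -10 0 0 255;0 -15 0 0 255;0 -20 0 0 255;0 -20 0 0 255;0 -20 0 0 255;0 -20 0 0 255;0 -20 0 0 255;0 -20 0 0 255;0 -15 0 0 255;0 -10 0 0 255;0 0 0 0 255;0 0 0 0 255" --squeeze 25

```text
time: 9.68
position: [0.5191, -0.1579, 0.2839]
tool_rot: [-1.558, 0.234, -0.232]
ft_force: [0.6, 0.3, -1.3]
grip_width: 0.088
```

```bash
python3 - <<'E'
from h import *
from bench import get_image
rel((.5849,.2218),.285)
d=get_image("scene");pickle.dump(d,open("pics/scene1.pkl","wb"))
cv2.imwrite("pics/scene1.png",cv2.convertScaleAbs(d["img"][:,:,::-1],alpha=1.5))
E
```

```text
tool move mm [-48.3  -1.1 382.3] yaw -17.03 y-axis [-0.001  0.    -1.   ] [ 0.5191 -0.1579  0.2839] [-0.58  0.07  0.88  1.65 -0.06  1.45  0.01]
```

View pics/scene1.png

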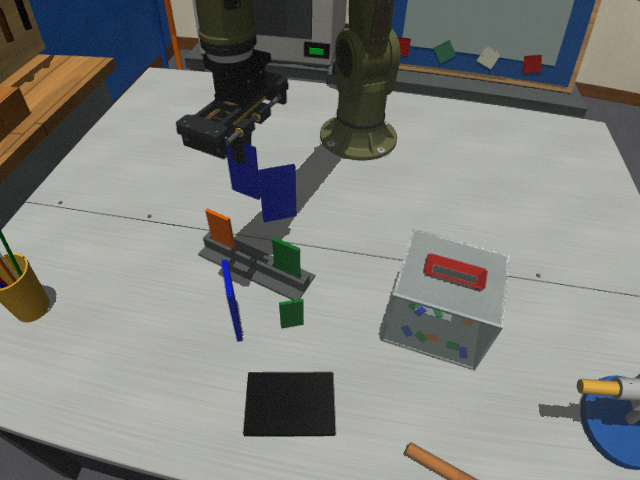

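Blue is held upright at (243,172), with amber (220,228) and green (286,257) still in the rack. Carrying it over.

Call:
drive_tool --increments "-3 0 12 0 255;-3 0 22 0 255;-3 0 24 0 255;-3 0 26 0 255;-3 0 26 0 255;-3 0 26 0 255;-3 0 26 0 255;-3 0 26 0 255;-3 0 26 0 255;-3 0 26 0 255;-3 0 26 0 255;-3 0 26 0 255;-3 0 26 0 255;-3 0 24 0 255;-3 0 20 0 255;-3 0 14 0 255;0 0 6 -3 255;0 0 0 -3 255;0 0 0 -2.4 255;0 0 0 0 255"

```text
time: 12.22
position: [0.5856, 0.221, 0.2847]
tool_rot: [-1.568, 0.119, -0.119]
ft_force: [-0.3, 0.1, -1.7]
grip_width: 0.089
```

Call:
drive_tool --increments "0 0 0 0 255;0 0 0 0 255;0 0 0 0 255;0 0 0 0 255"

```text
time: 12.72
position: [0.5854, 0.2213, 0.2846]
tool_rot: [-1.567, 0.118, -0.118]
ft_force: [-0.0, 0.3, -2.2]
grip_width: 0.089
```

```bash
python3 - <<'E'
from h import *
from bench import get_image
rel((.5849,.2218),.250)
for n in("scene","top","wrist"):
    d=get_image(n);pickle.dump(d,open(f"pics/{n}4.pkl","wb"))
    i=d["img"][:,:,::-1]
    if n=="scene": i=cv2.resize(i[130:360,340:560],None,fx=2.5,fy=2.5,interpolation=cv2.INTER_CUBIC)
    cv2.imwrite(f"pics/{n}4.png",cv2.convertScaleAbs(i,alpha=1.6))
E
```

```text
tool move mm [-0.6 34.6  0.4] yaw -8.63 y-axis [ 0.  0. -1.] [0.5854 0.2213 0.2846] [-0.89  0.27  0.61  1.44 -0.16  1.48 -0.44]
```

View pics/scene4.png

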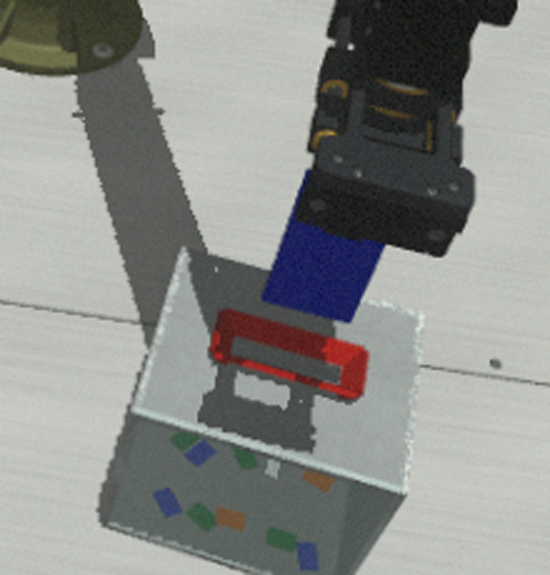

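View pics/wrist4.png

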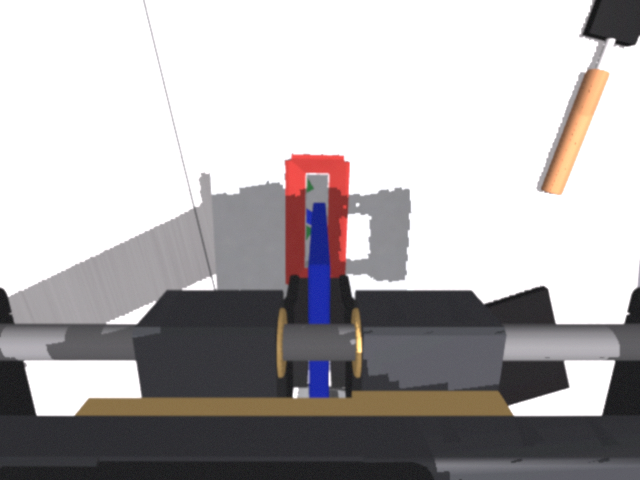

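```bash
python3 - <<'E'
from h import *
d=load("wrist4")
i=d["img"][:,:,::-1]
cv2.imwrite("pics/w4c.png",cv2.convertScaleAbs(cv2.resize(i[140:290,270:370],None,fx=7,fy=4,interpolation=cv2.INTER_CUBIC),alpha=1.6))
f=lambda q:((q-[270,140])*[7,4]).round(0).tolist()
a=-.1511
print("slot",f(proj(d,rect((.5849,.2218,a),.016,.074,.15))))
print("mouth",f(proj(d,rect((.5849,.2218,a),.040,.1,.163))))
print("plate bottom",f(proj(d,rect((.5854,.2213,a),.008,.058,.206))))
print("plate foot proj on slot",f(proj(d,rect((.5854,.2213,a),.008,.058,.15))))
E
```

```text
slot [[415.0, 136.0], [410.0, 508.0], [270.0, 508.0], [265.0, 136.0]]
mouth [[538.0, 73.0], [520.0, 595.0], [160.0, 595.0], [141.0, 73.0]]
plate bottom [[391.0, 240.0], [388.0, 587.0], [303.0, 587.0], [300.0, 240.0]]
plate foot proj on slot [[382.0, 181.0], [380.0, 472.0], [310.0, 472.0], [308.0, 181.0]]
```

View pics/w4c.png

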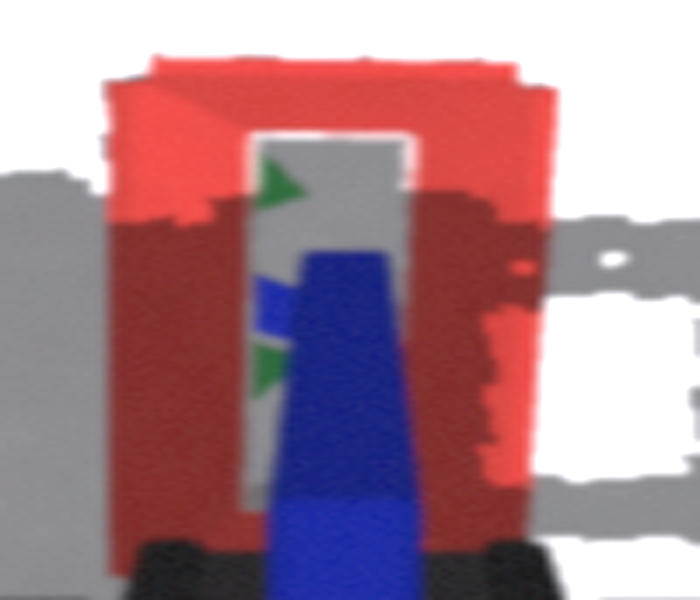

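The slot appears about 1.5–2 mm toward tool −x and turned about 1° from the plate. I'll correct both, come down part-way and look again.

Call:
drive_tool --increments "-1.5 0 0 1 255;0 8 0 0 255;0 10 0 0 255;0 10 0 0 255;0 6 0 0 255;0 0 0 0 255;0 0 0 0 255;0 0 0 0 255"

```text
time: 13.88
position: [0.5842, 0.2216, 0.2511]
tool_rot: [-1.566, 0.131, -0.133]
ft_force: [-0.4, 0.6, -0.8]
grip_width: 0.086
```

```bash
python3 - <<'E'
from h import *
from bench import get_image,ctrl
rel((.5849,.2218),.200)
p=ctrl.get_state()["position"]
d=get_image("wrist");pickle.dump(d,open("pics/wrist5.pkl","wb"))
i=d["img"][:,:,::-1]
cv2.imwrite("pics/w5c.png",cv2.convertScaleAbs(cv2.resize(i[140:290,270:370],None,fx=7,fy=4,interpolation=cv2.INTER_CUBIC),alpha=1.6))
f=lambda q:((q-[270,140])*[7,4]).round(0).tolist()
a=np.radians(-9.6);print("foot on slot",f(proj(d,rect((p[0],p[1],a),.008,.058,.15))))
d=get_image("scene");pickle.dump(d,open("pics/scene5.pkl","wb"))
cv2.imwrite("pics/scene5.png",cv2.convertScaleAbs(cv2.resize(d["img"][180:330,380:520,::-1],None,fx=4,fy=4,interpolation=cv2.INTER_CUBIC),alpha=1.6))
E
```

```text
tool move mm [ 0.6 51.1  0.3] yaw -9.63 y-axis [ 0.001  0.    -1.   ] [0.5842 0.2216 0.2511] [-0.89  0.28  0.6   1.5  -0.16  1.41 -0.45]
foot on slot [[387.0, 214.0], [385.0, 536.0], [306.0, 536.0], [303.0, 214.0]]
```

View pics/w5c.png

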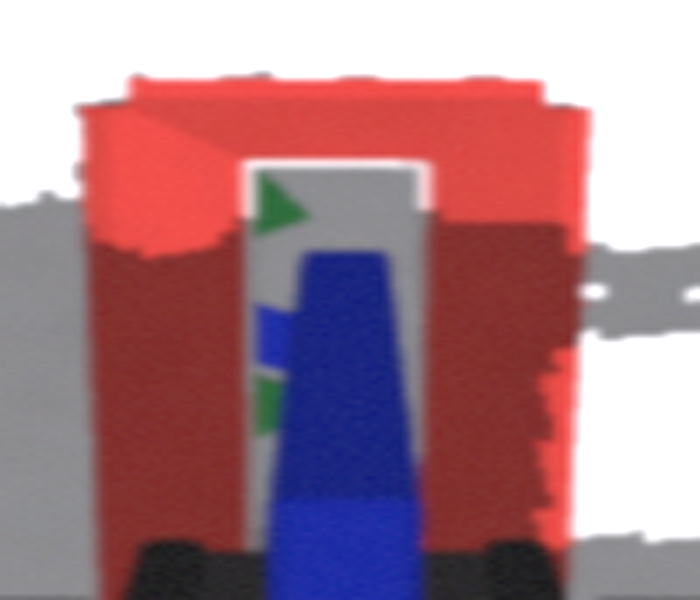

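View pics/scene5.png

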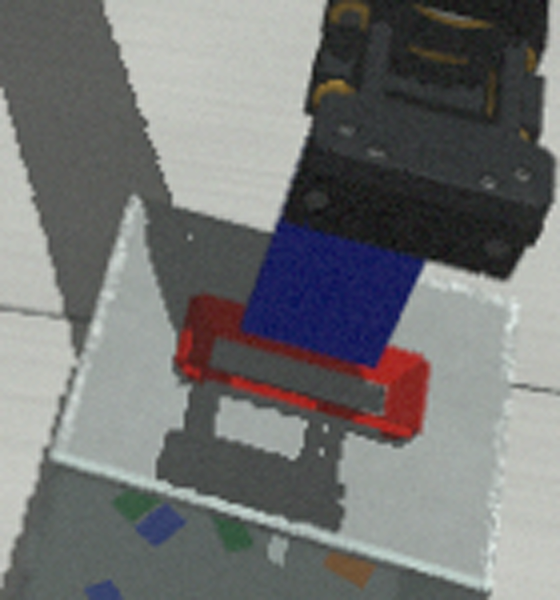

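Nearly centred (about 0.9 mm off, and about 1 mm along the slot). Small correction, then feed in slowly.

Call:
drive_tool --increments "-0.8 0 1 0 255;0 4 0 0 255;0 6 0 0 255;0 6 0 0 255;0 6 0 0 255;0 6 0 0 255;0 0 0 0 255"

```text
time: 14.85
position: [0.583, 0.2225, 0.2219]
tool_rot: [-1.567, 0.133, -0.131]
ft_force: [0.2, 0.0, -1.5]
grip_width: 0.091
```

Call:
drive_tool --increments "0 5 0 0 255;0 5 0 0 255;0 5 0 0 255;0 5 0 0 255;0 4 0 0 255;0 0 0 0 255;0 0 0 0 255"

```text
time: 15.72
position: [0.5835, 0.2227, 0.1988]
tool_rot: [-1.567, 0.132, -0.132]
ft_force: [0.2, 0.6, -0.7]
grip_width: 0.089
```

```bash
python3 - <<'E'
from h import *
from bench import get_image,ctrl
s=ctrl.get_state();print(s["ft_force"],s["torque"])
rel((.5849,.2218),.190)
d=get_image("wrist");pickle.dump(d,open("pics/wrist6.pkl","wb"))
w=cv2.resize(d["img"][140:290,250:390,::-1],(400,430),interpolation=cv2.INTER_CUBIC)
d=get_image("scene");pickle.dump(d,open("pics/scene6.pkl","wb"))
s=cv2.resize(d["img"][200:360,380:520,::-1],(400,430),interpolation=cv2.INTER_CUBIC)
cv2.imwrite("pics/p6.png",cv2.convertScaleAbs(np.hstack([w,s]),alpha=1.6))
E
```

```text
[ 0.22411305  0.55041112 -0.70222302] [-0.10550276  0.04377334 -0.03868593]
tool move mm [ 1.5  8.8 -0.6] yaw -9.63 y-axis [ 0.  0. -1.] [0.5835 0.2227 0.1988] [-0.89  0.31  0.59  1.57 -0.18  1.32 -0.44]
```

View pics/p6.png

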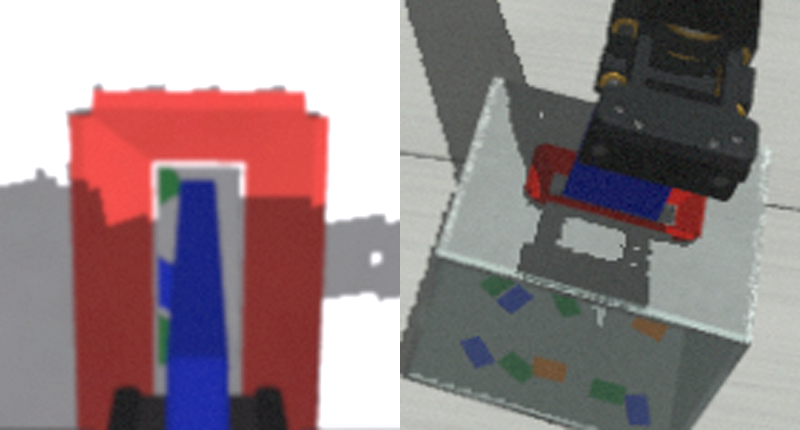

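The lower edge is in the slot (z about 0.12), centred, with no contact force. A little lower, then release.

Call:
drive_tool --increments "0.5 4 0 0 255;0 4 0 0 255;0 4 0 0 255;0 0 0 0 255;0 0 0 0 255;0 0 0 0 180;0 0 0 0 120;0 0 0 0 60;0 0 0 0 0;0 0 0 0 0;0 0 0 0 0;0 0 0 0 0;0 0 0 0 0;0 0 0 0 0"

```text
time: 17.58
position: [0.5839, 0.2226, 0.1866]
tool_rot: [-1.567, 0.132, -0.132]
ft_force: [-0.2, 0.1, -0.3]
grip_width: 0.973
```

Call:
drive_tool --increments "0 -10 0 0 0;0 -15 0 0 0;0 -20 0 0 0;0 -20 0 0 0;0 -20 0 0 0;0 -15 0 0 0;0 0 0 0 0;0 0 0 0 0;0 0 0 0 0"

```text
time: 18.7
position: [0.5834, 0.2225, 0.2856]
tool_rot: [-1.568, 0.133, -0.131]
ft_force: [1.1, -0.9, 0.1]
grip_width: 1.003
```

```bash
python3 - <<'E'
from h import *
from bench import get_image,ctrl
for n in("scene","wrist","top"):
    d=get_image(n);cv2.imwrite(f"pics/{n}7.png",cv2.convertScaleAbs(d["img"][:,:,::-1],alpha=1.6))
    if n=="scene":cv2.imwrite("pics/s7c.png",cv2.convertScaleAbs(cv2.resize(d["img"][220:370,370:520,::-1],None,fx=4,fy=4,interpolation=cv2.INTER_CUBIC),alpha=2))
E
```

```text
(no output)
```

View pics/scene7.png

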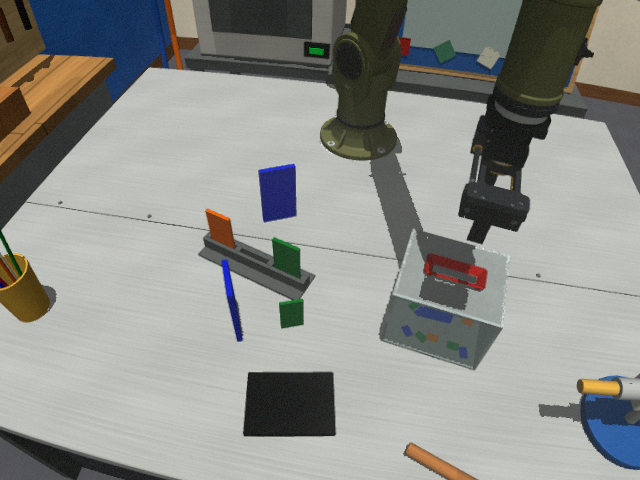

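View pics/s7c.png

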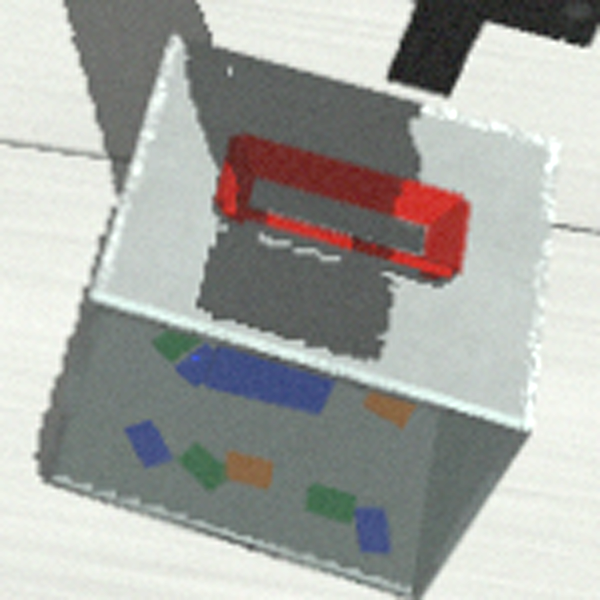

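View pics/wrist7.png

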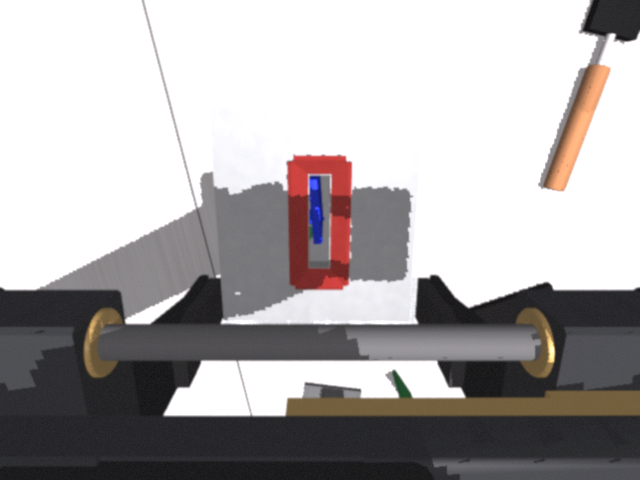

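The plate is inside: blue shows through the clear wall at about (432,313), and its top edge shows below the slot in the wrist view at (317,210). Amber and green stand in the rack. I'll wait briefly to check it's at rest, then hand in.

Call:
drive_tool --increments "0 0 0 0 0;0 0 0 0 0;0 0 0 0 0;0 0 0 0 0"

```text
time: 19.35
position: [0.5838, 0.2226, 0.2866]
tool_rot: [-1.567, 0.132, -0.132]
ft_force: [0.2, -0.5, 0.6]
grip_width: 1.0
```

```bash
python3 - <<'E'
import cv2,numpy as np
from bench import get_image,workorder
d=get_image("scene");a=d["img"][220:370,370:520,::-1]
b=cv2.convertScaleAbs(a,alpha=1.6);o=cv2.imread("pics/scene7.png")[220:370,370:520]
print("mean diff",np.abs(b.astype(int)-o).mean(), (np.abs(b.astype(int)-o).max(2)>60).sum())
print(workorder.close_job())
E
```

```text
mean diff 2.629762962962963 21
the job is handed in; nothing more can be done
None
```

The cobalt-blue offcut is wholly inside the scrap-glass box, and the job was handed in at about 19.4 s. I gripped the smallest blue plate in the rack and lifted it straight out. I let go only once its lower edge was about 4 cm below the lid's top, down through the slot.

**Last checks**
- **Blue plate:** it shows through the clear wall. In the wrist view its top edge is below the slot.
- **Bystanders:** amber and green still stand in the rack. The larger blue plates and the small green piece stand where they were.
- **Settled:** two pictures of the box, about 0.6 s apart, were nearly identical. Only 21 pixels differed strongly.
- **Arm:** the gripper is open and about 12 cm above the lip, touching nothing. Every force reading was under 3 N.

**What disagreed:** the scene and wrist views differed from the top view's fit by 1–3°, and by 1–2 mm for the slot. I corrected the slot alignment from the wrist picture before feeding the plate in. No check failed.

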